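Close the tray divider up to the tea canister

ROBOT

A 7-joint arm with a two-finger parallel gripper is mounted at the origin on a cart in front of the work surface, level with it; the furniture and walls round the work are solid. World frame = base frame: x ahead of the robot, y to its left, z up, the work surface at z = 0. Lengths are in mm, angles in rad, forces in N, time in s.
With the tool pointing down it reaches from about 375 to 925 mm from the base axis. Payload 3.1 kg.
Tool frame: the origin (TCP) lies midway between the tips of the shut fingers; the grasp point (between the pads) lies 19 mm behind it (env.grip_depth is the z of the grasp point in the tool frame, in mm); z points along the fingers, y is the line along which they close (so a half turn about z gives the same grasp; the last joint's range is limited). The gripper opens to 85 mm and grips with 20 to 120 N. Pads are 22 mm wide; open, the fingers measure 114 mm over their backs; the gripper's body (76 mm by 85 mm) begins 54 mm behind the grasp point. The pads swing forward as they close: fully open they stand 13 mm farther back than shut.
Start: joints at [1.242, 0.383, 0.044, 1.598, -0.018, 1.161, -0.05], TCP at [148.711, -632.762, 231.269] pointing down, gripper open.
Joint ranges: [-2.61, 2.61], [-0.41, 2.15], [-1.48, 1.57], [0, 2.5], [-1.57, 4.71], [0.05, 1.97], [-2.85, 2.85]. Speed limits (rad/s): [2.79, 2.79, 3.14, 3.14, 3.14, 3.14, 3.14].

INTERFACE

Orientations are given as a 3x3 rotation matrix whose columns are the frame's x, y, z axes.
In Python, from workcell import sense, eyes, ticket, env gives the robot as it stands. The module is installed in compiled form; this text tells all that it offers.
- The arm moves only by the shell command python3 -m crank 'ROWS' [FORCE]. ROWS is JSON, a list of rows, each a list of 3 entries, a list of its own where there are three numbers: the shift along the tool's x, y, z scaled (see below), then the turn about the tool's z scaled (see below), then the closure, from 0 (fully open) to 1 (shut). A call has 1 to 12 rows; each row shifts and turns the commanded pose from where the row before left it, along the tool's axes as they then stand; what a row does not reach is not made up. The controller multiplies each number of a shift by 0.25 m and each number of a turn by 5 degrees. A row lasts 1/10 s, in which the tool goes at most 50 mm and 8.59 degrees, less where a joint would pass 70% of its speed; a pose out of reach is approached as far as the arm can. A call with a number of a shift or a turn outside -1 to 1 is refused whole. A call with a gripper value outside its range is refused whole. The fingers move at their own pace and stop on an object; FORCE is the grip in N (left out, the last holds). Time passes only in rows, so rows that do not move let the fingers close. It gives the time, the measured TCP pose, the force, the opening and the grip force at its end, in the units of the state.
- sense(): the state, without advancing time (a new reading comes with each control period).
- eyes.snapshot(name): name is "scene" or "top" or "wrist"; returns a dict with "color" (420x560x3 uint8, red, green, blue), "fx", "fy", "cx", "cy" (pixels), "pose" (4x4, takes a point from camera to world coordinates). Camera axes: x right, y down, z forward; pixel columns grow to the right and rows downward; lengths in mm; the calibration is good to about 2 mm. A picture is of the moment at which its call begins. There is no depth.
- ticket.hand_in(): hands the job in; it is judged then, once.
Trained networks look in a picture, given as the dict that the camera call returned (one of the last four; its "shot" number tells which), for a name from the list of things; names that differ only in an ending like _2 or _b are one class to them, and where a whole thing is asked for, a point or a joint stands for the part that bears it (a point fixed in the world has none). Each returns a list of dicts, best first, with "confidence" (0 to 1); they miss things now and then, are a little off and sometimes report something else, mostly with a low value. They report only what shows in the picture. A call takes as long as a camera call. They do not tell look-alikes from the thing itself.
- eyes.recognise(picture, thing): "xyz" ([x, y, z] in mm, in world coordinates, good to about 4 mm: the middle of the surface that is visible of it).
- eyes.outline_of(picture, thing): "mask" (420x560 bool, what is visible of it).
The state is a dict: "clock": time; "qpos": joint angles; "dq": joint speeds; "joint_torque": joint torques, N m; "ee_pos": TCP position; "eef_rot": TCP orientation; "wrist_force": force on the tool from outside, world axes, zero at the start; "moment": the same for the moment, N m; "gripper_width": finger opening in mm; "grasp_force": force on a finger pad.
Only numpy, scipy, OpenCV 4.12 (cv2) and the standard library are available. Lean on these libraries where they do the work, as an engineer would, in place of code of your own. Each camera call takes 0.05 s, during which the arm holds its last target. There are 200 camera calls.

TASK

Close the divider of the notched wooden tray up to the tea canister: lift it out of its tall parking slots, set it down in the middle pair of notches and let go, then take it again by the ends of its blue grip block (beside the canister there is no room for fingers on its broad faces) and lower it fully into the last pair of notches next to the canister. Lower the divider gently rather than dropping it, and leave the canister and the other things where they stand.

Things in the scene. Friction and masses are not known exactly. Their poses are not given: they have to be found in the camera images.
- tray: Pale wooden tray, 120 (x) x 272 (y) mm, immovable; origin at the centre of its underside, z up. Two side rails run along y, centres at x = -52 and +52, 16 mm thick, tops at z = 67, 88 mm clear between them. Each has three upward notches, in pairs across the tray, at y = +96, +36 and -24, all 20 mm wide at the bottom with floors at z = 50. See the slot and notch points.
- slot_park (a point): Middle between the floors of the two tall parking slots (tray y = +96, 50 mm above the worktop); axes as the tray. Posts rise here to 113 mm above the worktop, the highest part of the tray, inner faces 42 mm either side of this point, so the divider must rise over 63 mm to come free. The posts stand 11 mm from the ends of its grip block: only its broad faces can be gripped here.
- notch_mid (a point): Middle between the floors of the middle pair of notches (tray y = +36, 50 mm above the worktop); axes as the tray. Mouths flare at 45 degrees over the top 8 mm to 36 mm wide. The divider can be gripped either way here.
- notch_last (a point): Middle between the floors of the last pair of notches (tray y = -24, 50 mm above the worktop), next to the canister; flared like the middle ones; axes as the tray. With the divider here the canister's side is about 10 mm from one broad face of the grip block, so only the ends of the block can be gripped or released.
- divider_grip (a point): Centre of the divider's blue grip block: 62 mm long (its x), 20 mm thick (y), 45 mm high (z). Seated in any notch it is 86.5 mm above the worktop, the block's top 109 mm, its x along the tray's x. It starts seated in the parking slots. About 0.2 kg.
- divider: The whole divider, axes as its grip; origin at the middle of the underside of its dark cross-bar (132 x, 14 y, 14 mm z), 36.5 mm below the grip point, directly under the block. The bar's ends rest on the notch floors. A board 76 mm wide (x) and 14 mm thick hangs between the rails to 35 mm below the origin.
- canister_mid (a point): Purple square tea canister with wooden lid and knob, 82 x 82 mm, 115 mm high, 0.6 kg, standing loose on the tray's 8 mm floor at the tray's -y end. This point lies on its axis, 55 mm above its foot; its lid's rim is 106 mm and its knob 123 mm above the worktop.
- jigger: Bystander: double-cone metal jigger, 43 mm across, 70 mm high; origin at the centre of its underside.
- tin: Bystander: round polish tin, 67 mm across, 44 mm high; origin at the centre of its underside.
- lemon: Bystander: yellow lemon, 71 mm long; origin at the centre of its underside.
- dish: Bystander: scalloped oval white dish, 108 x 173 x 49 mm; origin at the centre of its underside.
- book: Bystander: black notebook lying flat, 148 x 110 x 16 mm; origin at the centre of its underside.
- tumbler: Bystander: clear drinking glass, 80 mm across, 88 mm high; origin at the centre of its underside.
- egg_cup: Bystander: metal egg cup, 46 mm across, 60 mm high; origin at the centre of its underside.
Things that resemble listed ones, but are neither listed nor needed, are in the scene too. Leave any turquoise look-alike of the part that bears canister_mid alone.

How it is judged (in metres and radians):
On the way:
1. the divider sits in the middle pair of notches, let go (y of divider_grip in the frame of tray between 0.03 and 0.042 m and z of divider_grip in the frame of tray between 0.0825 and 0.0905 m and x of divider_grip in the frame of tray between -0.012 and 0.012 m and angle between divider_grip's own z axis and vertical below 0.12 rad and angle between the y axis of divider_grip and the y axis of tray, either way round below 0.12 rad and contact force between the fingers and divider below 0.3 N), for 0.2 s.
At the end, for the whole second after the job is handed in: The divider is seated, upright and square (0.12 rad), at rest and let go in the last notches by the canister: grip point within 6 mm of the notch line, 12 mm of the tray's midline, 4 mm of seated height. The canister stands upright, shifted under 20 mm (y of divider_grip in the frame of tray between -0.03 and -0.018 m and z of divider_grip in the frame of tray between 0.0825 and 0.0905 m and x of divider_grip in the frame of tray between -0.012 and 0.012 m and angle between divider_grip's own z axis and vertical below 0.12 rad and angle between the y axis of divider_grip and the y axis of tray, either way round below 0.12 rad and contact force between the fingers and divider below 0.3 N and linear speed of divider below 0.02 m/s and distance of canister_mid from where it was at the start of the episode below 0.02 m and angle between canister_mid's own z axis and vertical below 0.1 rad); the robot touches nothing.
It fails at once if the divider is dropped or flung (faster than 0.8 m/s) (linear speed of divider above 0.8 m/s).
It fails at once if the canister is shifted more than 20 mm or tipped (distance of canister_mid from where it was at the start of the episode above 0.02 m or angle between canister_mid's own z axis and vertical above 0.25 rad).
It fails at once if one of the other things is shifted more than 30 mm (distance of any of jigger, tin, lemon, dish, book, tumbler, egg_cup from where it was at the start of the episode above 0.03 m).
It also fails if it takes over 51 s, if anything falls off the work surface, if the arm or the gripper's body presses on something with over 40 N, if the wrist force passes 120 N, or if a joint passes its speed limit or range.

## Working session

There is one attempt and no reset: what is moved stays moved. The work goes in short steps, Python scripts to look and compute and a shell command to move; the robot and the scene stay as the last step left them, time stands still between calls to the robot, and variables do not carry over. Pictures are saved under pics/ and viewed, at most 13 in all, crops included, and the job is handed in when it is done.

```bash
mkdir -p pics
python3 - <<'E'
from workcell import sense, eyes, env
import cv2,numpy as np
s=sense();print({k:np.round(v,3).tolist() for k,v in s.items()}, env.grip_depth)
for n in ["scene","top"]:
    p=eyes.snapshot(n);cv2.imwrite(f"pics/{n}0.png",p["color"][:,:,::-1])
    print(n,np.round(p["pose"],3).tolist(),p["fx"],p["cx"],p["cy"])
    for t in ["tray","divider","divider_grip","canister_mid","notch_mid","jigger","tumbler"]:
        try:
            print(t,[(np.round(d["xyz"],1).tolist(),round(d["confidence"],2)) for d in eyes.recognise(p,t)])
        except Exception as e: print(t,e)
E
```

```text
{'clock': 0.0, 'qpos': [1.242, 0.384, 0.044, 1.6, -0.018, 1.161, -0.05], 'dq': [-0.002, 0.0, 0.001, -0.0, -0.0, 0.0, -0.0], 'joint_torque': [0.0, -43.347, 1.025, -24.951, 0.011, 0.011, 0.0], 'ee_pos': [148.429, -631.827, 229.842], 'eef_rot': [[0.973, 0.229, -0.001], [0.229, -0.973, 0.003], [-0.0, -0.003, -1.0]], 'wrist_force': [0.036, -0.235, 0.094], 'moment': [-0.001, -0.006, 0.028], 'grasp_force': 0.0, 'gripper_width': 85.81} -18.700000000000003
scene [[-0.809, -0.301, 0.504, -320.337], [-0.587, 0.44, -0.68, 1124.899], [-0.017, -0.846, -0.533, 976.568], [0.0, 0.0, 0.0, 1.0]] 506.5375021598255 271.3155352864491 209.23032415734048
tray [([417.9, 183.4, 48.1], 0.94)]
divider [([454.7, 220.0, 68.5], 0.97)]
divider_grip [([455.1, 226.0, 65.2], 0.86), ([519.7, 497.1, 45.3], 0.63)]
canister_mid [([429.1, -95.2, 72.5], 0.79), ([415.8, 373.6, 78.3], 0.77), ([466.7, 68.2, 86.3], 0.64)]
notch_mid [([418.0, 187.3, 48.8], 0.72)]
jigger [([590.1, 174.6, 54.9], 0.47)]
tumbler [([413.8, 506.7, 53.3], 0.89), ([415.7, 184.6, 49.0], 0.75)]
top [[-0.011, -0.986, 0.167, 257.603], [-1.0, 0.008, -0.017, -26.461], [0.016, -0.167, -0.986, 1724.432], [0.0, 0.0, 0.0, 1.0]] 489.3900794928613 267.5656942903883 206.0191031257642
tray [([461.7, 140.4, 30.8], 0.68)]
divider [([454.1, 210.8, 102.9], 0.53)]
divider_grip [([453.0, 209.5, 100.9], 0.75)]
canister_mid [([472.4, 34.2, 104.9], 0.84), ([433.4, -117.6, 99.6], 0.59), ([431.9, 341.0, 96.3], 0.56)]
notch_mid []
jigger [([463.9, 143.2, 30.4], 0.58), ([583.8, 163.4, 40.3], 0.42)]
tumbler [([423.6, 522.0, 32.3], 0.83)]
```

View pics/scene0.png

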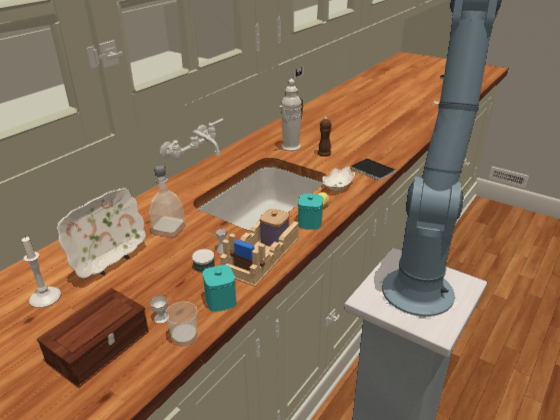

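View pics/top0.png

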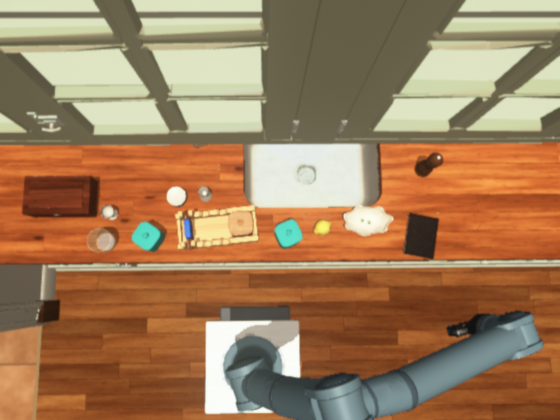

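The scene view shows the tray at about (265,245), with the divider's blue block at (243,250) and the purple canister at (274,225). The turquoise look-alikes are at (220,288) and (310,210). In the top view the tray spans (178–257, 207–247), with the divider at its left end. Next I'll move over it.

```bash
python3 -m crank '[[[0.113,-0.07,-0.02],0,0],[[0.113,-0.07,-0.02],0,0],[[0.113,-0.07,-0.02],0,0],[[0.113,-0.07,-0.02],0,0],[[0.113,-0.07,-0.02],0,0],[[0.113,-0.07,-0.02],0,0],[[0.113,-0.07,-0.02],0,0],[[0.113,-0.07,-0.02],0,0],[[0.113,-0.07,-0.02],0,0],[[0.113,-0.07,-0.02],0,0],[[0.113,-0.07,-0.02],0,0],[[0.113,-0.07,-0.02],0,0]]'
python3 -m crank '[[[0.05,-0.16,-0.01],0,0],[[0.05,-0.16,-0.01],0,0],[[0.05,-0.16,-0.01],0,0],[[0.05,-0.16,-0.01],0,0],[[0.05,-0.16,-0.01],0,0],[[0.05,-0.16,-0.01],0,0],[[0.05,-0.16,-0.01],0,0],[[0.05,-0.16,-0.01],0,0],[[0.05,-0.16,-0.01],0,0],[[0.05,-0.16,-0.01],0,0],[[0,0,0],0,0],[[0,0,0],0,0]]'
python3 - <<'E'
from workcell import sense, eyes
import cv2,numpy as np
s=sense();print({k:np.round(v,3).tolist() for k,v in s.items()})
p=eyes.snapshot("wrist");cv2.imwrite("pics/w1.png",p["color"][:,:,::-1])
print(np.round(p["pose"],3).tolist(),p["fx"],p["fy"],p["cx"],p["cy"])
for t in ["tray","divider","divider_grip","canister_mid"]:
    print(t,[(np.round(d["xyz"],1).tolist(),round(d["confidence"],2)) for d in eyes.recognise(p,t)])
E
```

```text
clock: 2.0
ee_pos: [431.5, -349.8, 291.7]
eef_rot: [[0.973, 0.229, 0.0], [0.229, -0.973, -0.0], [0.0, 0.001, -1.0]]
wrist_force: [0.9, -0.9, -0.1]
gripper_width: 85.2
grasp_force: 0.0
clock: 3.2
ee_pos: [460.8, 68.3, 316.6]
eef_rot: [[0.973, 0.232, 0.001], [0.232, -0.973, -0.001], [0.0, 0.001, -1.0]]
wrist_force: [0.2, -0.1, 0.9]
gripper_width: 85.5
grasp_force: 0.0
{'clock': 3.2, 'qpos': [0.383, -0.017, -0.604, 1.889, -0.009, 1.266, -1.555], 'dq': [0.029, 0.004, 0.055, 0.014, 0.014, 0.002, -0.0], 'joint_torque': [-1.209, -21.896, -1.004, -26.295, -0.184, -0.033, -0.017], 'ee_pos': [460.769, 68.286, 316.578], 'eef_rot': [[0.973, 0.232, 0.001], [0.232, -0.973, -0.001], [0.0, 0.001, -1.0]], 'wrist_force': [0.181, -0.067, 0.899], 'moment': [-0.089, -0.025, -0.004], 'grasp_force': 0.0, 'gripper_width': 85.467}
[[0.231, -0.937, -0.26, 527.686], [-0.973, -0.223, -0.063, 84.92], [0.001, 0.268, -0.963, 459.666], [0.0, 0.0, 0.0, 1.0]] 301.71738128009275 301.71738128009275 280.05297957804265 209.36091025430758
tray [([471.3, 143.0, 39.2], 0.65), ([582.0, 257.0, 38.7], 0.2)]
divider [([461.5, 213.1, 93.6], 0.64)]
divider_grip [([460.3, 207.1, 94.6], 0.88), ([588.9, 161.8, 47.1], 0.36), ([476.0, -236.4, 45.8], 0.19)]
canister_mid [([441.5, 333.9, 92.1], 0.79), ([475.3, 38.3, 101.7], 0.69), ([449.5, -109.2, 97.1], 0.63)]
```

View pics/w1.png

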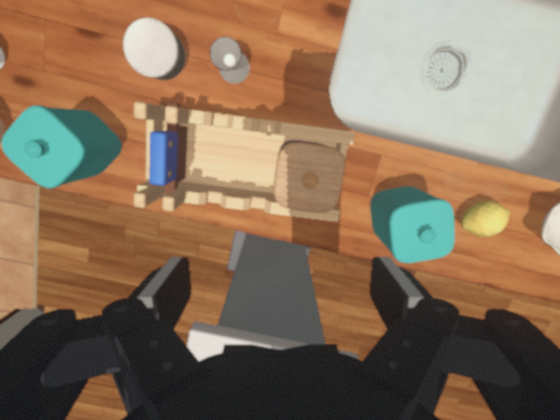

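The wrist view shows the tray at (140–350, 100–215), about 0.12 rad off world y. The blue block is at (164,158) and the canister lid at (312,178). I'll align with it and look again from closer.

```bash
python3 -m crank '[[[0,0,0],0.65,0],[[0,0,0],0.65,0],[[0.01,-0.1,0],0,0],[[0.01,-0.1,0],0,0],[[0.01,-0.1,0],0,0],[[0.01,-0.1,0],0,0],[[0,0,0],0,0],[[0,0,0],0,0],[[0,0,0],0,0]]'
cat > h.py <<'E'
from workcell import sense, eyes
import cv2,numpy as np
def ortho(p,z,x0=370,x1=570,y0=0,y1=280,sc=2):
    # image: column = (y1-y)*sc, row=(x1-x)*sc
    X=np.linspace(x1,x0,(x1-x0)*sc);Y=np.linspace(y1,y0,(y1-y0)*sc)
    gx,gy=np.meshgrid(X,Y,indexing='ij')
    T=np.linalg.inv(p["pose"]);P=np.stack([gx,gy,np.full_like(gx,z),np.ones_like(gx)],-1)@T.T
    u=p["fx"]*P[...,0]/P[...,2]+p["cx"];v=p["fy"]*P[...,1]/P[...,2]+p["cy"]
    return cv2.remap(p["color"],u.astype('f4'),v.astype('f4'),cv2.INTER_CUBIC)
def blue(o,x1,y1,sc):
    hsv=cv2.cvtColor(o,cv2.COLOR_RGB2HSV)
    m=cv2.inRange(hsv,(105,120,50),(125,255,255))
    n,l,st,c=cv2.connectedComponentsWithStats(m);i=1+np.argmax(st[1:,4])
    r=cv2.minAreaRect(np.argwhere(l==i)[:,::-1].astype('f4'))
    return (x1-r[0][1]/sc,y1-r[0][0]/sc),np.array(r[1])/sc,r[2]
E
python3 - <<'E'
from h import *
s=sense();print(np.round(s["ee_pos"],1),np.round(s["eef_rot"],3).tolist())
p=eyes.snapshot("wrist");np.savez("w2.npz",**{k:p[k] for k in("color","pose","fx","fy","cx","cy")})
print(np.round(p["pose"],3).tolist())
o=ortho(p,109,sc=4);print(blue(o,570,280,4))
o67=ortho(p,67);o109=ortho(p,109)
cv2.imwrite("pics/o2.png",o67[:,:,::-1]);cv2.imwrite("pics/o2b.png",o109[:,:,::-1]);cv2.imwrite("pics/w2.png",p["color"][:,:,::-1])
for t in ["divider_grip","canister_mid","jigger"]:
    print(t,[(np.round(d["xyz"],1).tolist(),round(d["confidence"],2)) for d in eyes.recognise(p,t)])
E
```

```text
clock: 4.35
ee_pos: [459.5, 165.7, 316.0]
eef_rot: [[0.993, 0.114, -0.0], [0.114, -0.993, -0.001], [-0.0, 0.001, -1.0]]
wrist_force: [0.3, -0.8, -1.3]
gripper_width: 85.6
grasp_force: 0.0
[459.5 165.7 316. ] [[0.993, 0.114, -0.0], [0.114, -0.993, -0.001], [-0.0, 0.001, -1.0]]
[[0.113, -0.957, -0.267, 527.916], [-0.994, -0.109, -0.031, 174.383], [0.001, 0.269, -0.963, 459.013], [0.0, 0.0, 0.0, 1.0]]
((459.87935638427734, 213.47311401367188), array([59.95583725, 18.20715141]), 84.77934265136719)
divider_grip [([461.8, 213.1, 109.4], 0.91)]
canister_mid [([451.0, -103.8, 96.5], 0.79), ([478.8, 42.4, 103.6], 0.78), ([443.6, 339.9, 89.3], 0.59)]
jigger [([586.3, 163.7, 51.7], 0.78)]
```

View pics/o2.png

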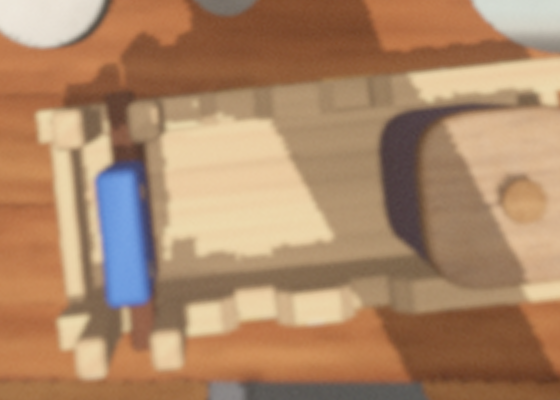

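The ortho at z=67 shows the block at (124,235), the rails at rows ~95 and ~310, and middle notches near columns 240–290. I'll check the yaw and notch positions in a tray-aligned ortho.

```bash
cat >> h.py <<'E'
def tray_ortho(p,z,yaw,org,sc=3,xr=(-75,75),yr=(-110,145)):
    # org = tray origin world xy; col=(yr1-y)*sc,row=(xr1-x)*sc
    X=np.linspace(xr[1],xr[0],(xr[1]-xr[0])*sc);Y=np.linspace(yr[1],yr[0],(yr[1]-yr[0])*sc)
    a,b=np.meshgrid(X,Y,indexing='ij');c,s=np.cos(yaw),np.sin(yaw)
    P=np.stack([org[0]+c*a-s*b,org[1]+s*a+c*b,np.full_like(a,z),np.ones_like(a)],-1)@np.linalg.inv(p["pose"]).T
    return cv2.remap(p["color"],(p["fx"]*P[...,0]/P[...,2]+p["cx"]).astype('f4'),(p["fy"]*P[...,1]/P[...,2]+p["cy"]).astype('f4'),cv2.INTER_CUBIC)
def draw(o,z,sc=3,xr=(-75,75),yr=(-110,145)):
    f=lambda x,y:(int((yr[1]-y)*sc),int((xr[1]-x)*sc))
    for x in(-60,-44,44,60): cv2.line(o,f(x,136),f(x,-110),(0,255,0),1)
    for y in(96,36,-24):
        for d in((-18,18) if y<90 else (-10,10)): cv2.line(o,f(72,y+d),f(-72,y+d),(255,0,0),1)
    return o
E
python3 - <<'E'
from h import *
p=dict(np.load("w2.npz"))
yaw=np.radians(6);g=np.array([460,213.5]);ey=np.array([-np.sin(yaw),np.cos(yaw)])
o=draw(tray_ortho(p,67,yaw,g-96*ey),67)
cv2.imwrite("pics/o3.png",o[:,:,::-1])
E
```

```text
(no output)
```

View pics/o3.png

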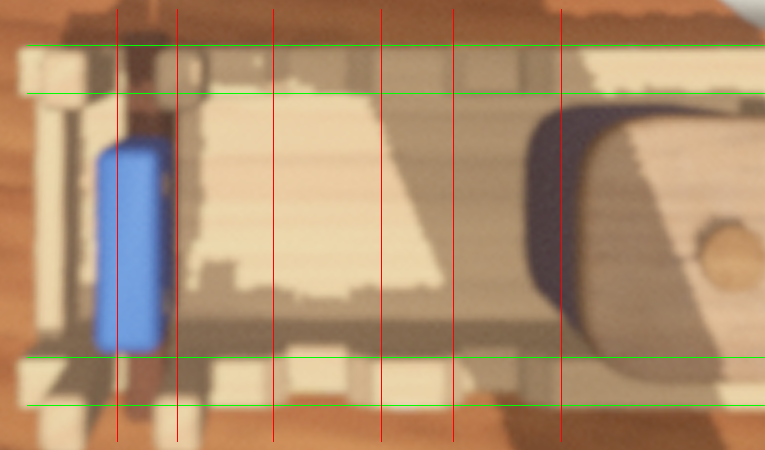

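```bash
python3 -m crank '[[[0.012,-0.095,0],0.11,0],[[0.012,-0.095,0],0,0],[[0,0,0.16],0,0.1],[[0,0,0.16],0,0.1],[[0,0,0.16],0,0.1],[[0,0,0.1],0,0.1],[[0,0,0],0,0.1],[[0,0,0],0,0.1]]' 40
python3 - <<'E'
from h import *
p=eyes.snapshot("wrist");cv2.imwrite("pics/w3.png",p["color"][:,:,::-1])
o=ortho(p,109,sc=4);print(blue(o,570,280,4))
E
```

```text
clock: 5.35
ee_pos: [460.0, 215.4, 171.6]
eef_rot: [[0.994, 0.107, -0.0], [0.107, -0.994, 0.0], [-0.0, -0.0, -1.0]]
wrist_force: [0.5, 0.0, 0.9]
gripper_width: 76.8
grasp_force: 0.0
((454.2027282714844, 214.30030822753906), array([47.84446335, 18.05555534]), 83.6598129272461)
```

View pics/w3.png

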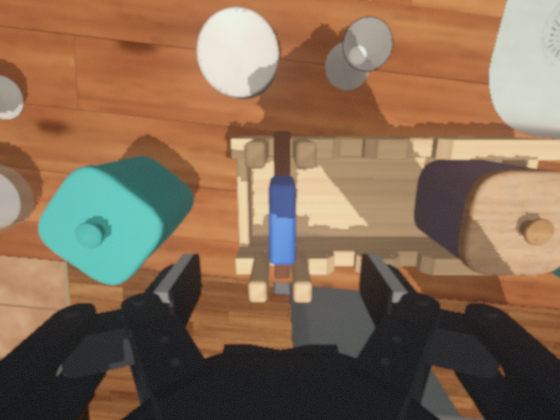

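The view shows the block at (282,220), centred between the fingers, with the teal look-alike (edge at column 192) clear of the left finger. I'll descend and grip.

```bash
python3 -m crank '[[[0,0.004,0.13],0,0.1],[[0,0,0.13],0,0.1],[[0,0,0.13],0,0.1],[[0,0,0],0,0.1],[[0,0,0],0,0.5],[[0,0,0],0,0.85],[[0,0,0],0,1],[[0,0,0],0,1],[[0,0,0],0,1],[[0,0,0],0,1]]' 40
```

```text
clock: 6.4
ee_pos: [461.1, 215.1, 75.5]
eef_rot: [[0.994, 0.108, 0.003], [0.108, -0.994, 0.0], [0.003, -0.0, -1.0]]
wrist_force: [0.2, -0.9, 6.5]
gripper_width: 19.6
grasp_force: 42.0
```

```bash
python3 -m crank '[[[0,0,-0.04],0,1],[[0,0,-0.08],0,1],[[0,0,-0.08],0,1],[[0,0,-0.08],0,1],[[0,0,-0.04],0,1],[[0,0,0],0,1],[[0,0,0],0,1]]'
python3 -m crank '[[[0,0.03,0],0,1],[[0,0.06,0],0,1],[[0,0.06,0],0,1],[[0,0.06,0],0,1],[[0,0.025,0],0,1],[[0,0,0],0,1],[[0,0,0],0,1]]'
python3 - <<'E'
from h import *
p=eyes.snapshot("wrist");cv2.imwrite("pics/w4.png",p["color"][:,:,::-1])
E
```

```text
clock: 7.1
ee_pos: [459.3, 214.1, 153.3]
eef_rot: [[0.994, 0.107, -0.001], [0.107, -0.994, -0.001], [-0.001, 0.001, -1.0]]
wrist_force: [-0.7, -0.5, -1.2]
gripper_width: 19.3
grasp_force: 41.0
clock: 7.8
ee_pos: [465.8, 156.6, 153.5]
eef_rot: [[0.994, 0.108, -0.001], [0.108, -0.994, 0.001], [-0.001, -0.001, -1.0]]
wrist_force: [-0.0, 0.8, -1.9]
gripper_width: 20.1
grasp_force: 40.9
```

View pics/w4.png

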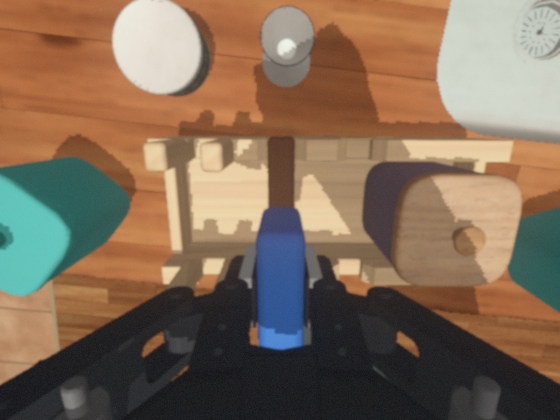

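The block is held at (281,270), with the bar over the middle of the tray and the canister clear on the right. Now I'll lower it.

```bash
python3 -m crank '[[[0,0,0.06],0,1],[[0,0,0.08],0,1],[[0,0,0.08],0,1],[[0,0,0.03],0,1],[[0,0,0.02],0,1],[[0,0,0.02],0,1],[[0,0,0],0,1],[[0,0,0],0,1]]'
python3 -m crank '[[[0,0,0.01],0,1],[[0,0,0.006],0,1],[[0,0,0],0,1],[[0,0,0],0,1]]'
```

```text
clock: 8.65
ee_pos: [466.7, 156.4, 81.8]
eef_rot: [[0.994, 0.108, 0.001], [0.108, -0.994, 0.0], [0.001, -0.0, -1.0]]
wrist_force: [-0.3, 0.1, -1.4]
gripper_width: 19.5
grasp_force: 40.9
clock: 9.05
ee_pos: [466.1, 156.2, 77.3]
eef_rot: [[0.994, 0.108, 0.0], [0.108, -0.994, -0.0], [0.0, 0.0, -1.0]]
wrist_force: [0.3, 0.3, -1.1]
gripper_width: 19.5
grasp_force: 40.9
```

```bash
python3 -m crank '[[[0,0,0.005],0,1],[[0,0,0.005],0,1],[[0,0,0],0,1],[[0,0,0],0,1]]'
```

```text
clock: 9.45
ee_pos: [466.2, 156.2, 75.6]
eef_rot: [[0.994, 0.108, 0.0], [0.108, -0.994, -0.001], [0.0, 0.001, -1.0]]
wrist_force: [-2.2, -1.4, 4.9]
gripper_width: 19.3
grasp_force: 41.8
```

Contact came at the seated height. Release, wait, then rise.

```bash
python3 -m crank '[[[0,0,0],0,0.7],[[0,0,0],0,0.5],[[0,0,0],0,0.4],[[0,0,0],0,0.4],[[0,0,0],0,0.4],[[0,0,-0.04],0,0.4],[[0,0,-0.12],0,0.4],[[0,0,-0.16],0,0.3],[[0,0,-0.16],0,0],[[0,0,0],0,0],[[0,0,0],0,0],[[0,0,0],0,0]]'
python3 - <<'E'
from h import *
p=eyes.snapshot("wrist");np.savez("w5.npz",**{k:p[k] for k in("color","pose","fx","fy","cx","cy")})
o=ortho(p,109,sc=4);print(blue(o,570,280,4))
yaw=np.radians(6);ey=np.array([-np.sin(yaw),np.cos(yaw)]);org=np.array([460,213.5])-93*ey
cv2.imwrite("pics/o5.png",draw(tray_ortho(p,67,yaw,org),67)[:,:,::-1])
E
```

```text
clock: 10.65
ee_pos: [465.3, 155.7, 194.1]
eef_rot: [[0.994, 0.108, -0.001], [0.108, -0.994, -0.001], [-0.002, 0.001, -1.0]]
wrist_force: [0.8, -0.2, -0.5]
gripper_width: 85.4
grasp_force: 0.0
((458.2543029785156, 156.0732650756836), array([46.0694809 , 17.83401871]), 85.2363510131836)
```

View pics/o5.png

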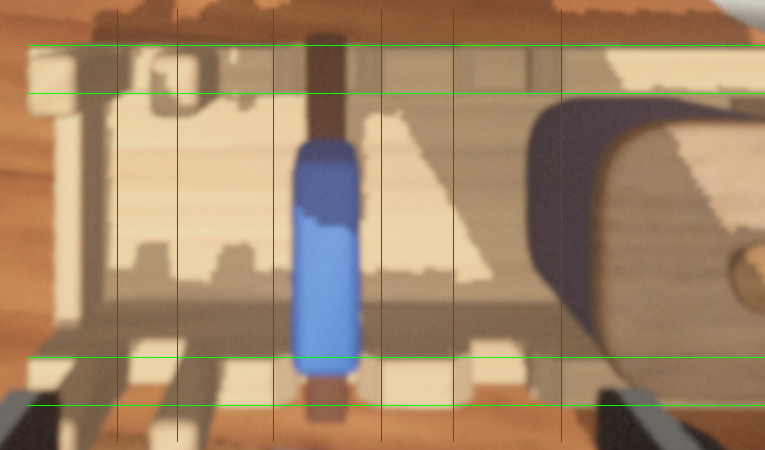

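The bar sits at column 327, right on the middle notch line. The last notch and the canister match the tray estimate too. Next is the turn for the end grip, so I'll check joint 7 first.

```bash
python3 - <<'E'
from h import *
print(np.round(sense()["qpos"],3))
E
python3 -m crank '[[[0,0,0],-1,0],[[0,0,0],-1,0]]'
python3 - <<'E'
from h import *
print(np.round(sense()["qpos"],3))
E
```

```text
[ 0.276  0.191 -0.739  1.98   0.15   1.027 -1.995]
clock: 10.9
ee_pos: [464.8, 155.8, 193.1]
eef_rot: [[0.959, 0.282, -0.003], [0.282, -0.959, -0.0], [-0.003, -0.001, -1.0]]
wrist_force: [0.2, -0.1, 0.2]
gripper_width: 85.1
grasp_force: 0.0
[ 0.295  0.196 -0.76   1.979  0.156  1.028 -1.822]
```

```bash
python3 -m crank '[[[0,0,0],-1,0],[[0,0,0],-1,0],[[0,0,0],-1,0],[[0,0,0],-1,0],[[0,0,0],-1,0],[[0,0,0],-1,0],[[0,0,0],-1,0],[[0,0,0],-1,0],[[0,0,0],-1,0],[[0,0,0],-1,0],[[0,0,0],-1,0],[[0,0,0],-1,0]]'
python3 -m crank '[[[0,0,0],-1,0],[[0,0,0],-1,0],[[0,0,0],-1,0],[[0,0,0],-0.92,0],[[0,0,0],0,0],[[0,0,0],0,0]]'
python3 - <<'E'
from h import *
s=sense();print(np.round(s["qpos"],3))
yaw=np.radians(6);R=np.array(s["eef_rot"]);ey=np.array([-np.sin(yaw),np.cos(yaw)]);org=np.array([460,213.5])-93*ey
t=np.r_[org+36*ey,68];d=t-s["ee_pos"];print("yaw err",90-np.degrees(np.arctan2(R[1,0],R[0,0]))+6,"shift scaled",np.round(R.T@d/250,4))
p=eyes.snapshot("wrist");cv2.imwrite("pics/w6.png",p["color"][:,:,::-1])
print(blue(ortho(p,109,sc=4),570,280,4))
E
```

```text
clock: 12.1
ee_pos: [464.8, 155.8, 193.2]
eef_rot: [[0.235, 0.972, -0.004], [0.972, -0.235, -0.0], [-0.001, -0.003, -1.0]]
wrist_force: [0.5, 0.2, -0.5]
gripper_width: 85.7
grasp_force: 0.0
clock: 12.7
ee_pos: [465.3, 155.9, 193.8]
eef_rot: [[-0.099, 0.995, -0.002], [0.995, 0.099, 0.0], [0.0, -0.002, -1.0]]
wrist_force: [0.7, 0.3, 0.8]
gripper_width: 85.1
grasp_force: 0.0
[ 0.465  0.241 -0.956  1.973  0.226  1.042 -0.495]
yaw err 0.3154195681902223 shift scaled [0.0033 0.004  0.503 ]
((463.3085632324219, 158.63116455078125), array([58.71508026, 18.07121086]), 83.9909896850586)
```

View pics/w6.png

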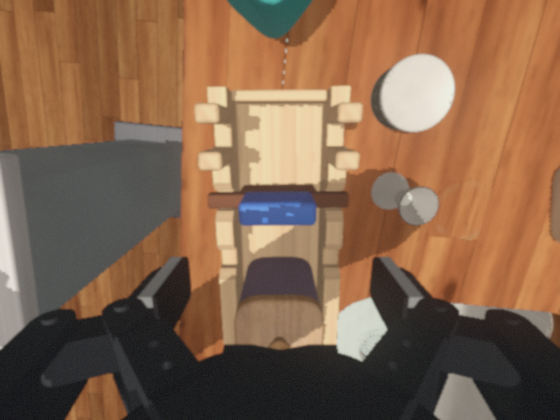

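The block is at (278,208) and the bar's centre at column 278, in line with the finger midline at 280. I'll descend and grip the ends.

```bash
python3 -m crank '[[[0.005,0,0.12],0,0],[[0,0,0.12],0,0],[[0,0,0.08],0,0],[[0,0,0.08],0,0],[[0,0,0.06],0,0],[[0,0,0.043],0,0],[[0,0,0],0,0],[[0,0,0],0,0]]'
```

```text
clock: 13.55
ee_pos: [466.3, 157.7, 69.4]
eef_rot: [[-0.101, 0.995, 0.001], [0.995, 0.101, 0.0], [0.0, 0.001, -1.0]]
wrist_force: [-0.4, 0.2, 0.1]
gripper_width: 85.5
grasp_force: 0.0
```

```bash
python3 -m crank '[[[0,0,0],0,0.15],[[0,0,0],0,0.25],[[0,0,0],0,0.35],[[0,0,0],0,0.6],[[0,0,0],0,1],[[0,0,0],0,1],[[0,0,0],0,1],[[0,0,0],0,1]]' 40
```

```text
clock: 14.35
ee_pos: [466.3, 157.7, 69.9]
eef_rot: [[-0.101, 0.995, 0.001], [0.995, 0.101, -0.0], [-0.0, 0.001, -1.0]]
wrist_force: [-1.9, -1.1, 6.5]
gripper_width: 61.3
grasp_force: 44.6
```

```bash
python3 -m crank '[[[0,0,-0.03],0,1],[[0,0,-0.06],0,1],[[0,0,-0.05],0,1],[[0,0,0],0,1],[[-0.03,0,0],0,1],[[-0.06,0,0],0,1],[[-0.06,0,0],0,1],[[-0.06,0,0],0,1],[[-0.03,0,0],0,1],[[0,0,0],0,1],[[0,0,0],0,1],[[0,0,0],0,1]]'
python3 - <<'E'
from h import *
p=eyes.snapshot("wrist");cv2.imwrite("pics/w7.png",p["color"][:,:,::-1])
E
```

```text
clock: 15.55
ee_pos: [471.8, 98.7, 104.1]
eef_rot: [[-0.102, 0.995, 0.0], [0.995, 0.102, 0.001], [0.001, 0.0, -1.0]]
wrist_force: [-0.4, 0.3, -1.5]
gripper_width: 61.3
grasp_force: 44.3
```

View pics/w7.png

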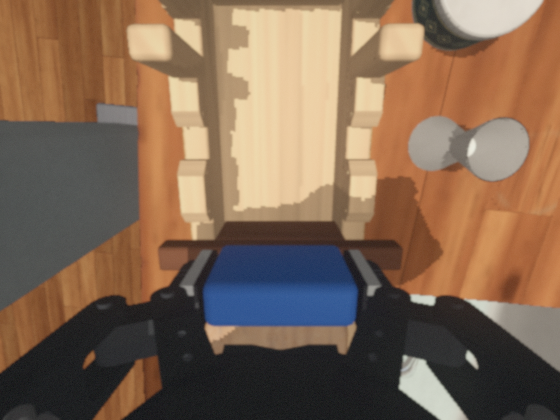

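The divider is held square, with the bar at row 254 across both rails just behind the last notches. The canister is undisturbed. Now I'll lower gently.

```bash
python3 -m crank '[[[-0.001,0,0.03],0,1],[[-0.001,0,0.03],0,1],[[0,0,0.02],0,1],[[0,0,0.02],0,1],[[0,0,0.015],0,1],[[0,0,0],0,1],[[0,0,0],0,1]]'
python3 -m crank '[[[0,0,0.012],0,1],[[0,0,0.006],0,1],[[0,0,0.004],0,1],[[0,0,0],0,1],[[0,0,0],0,1]]'
```

```text
clock: 16.3
ee_pos: [472.1, 97.3, 75.2]
eef_rot: [[-0.101, 0.995, -0.0], [0.995, 0.101, 0.0], [0.0, -0.0, -1.0]]
wrist_force: [0.2, 0.1, -2.2]
gripper_width: 61.5
grasp_force: 44.3
clock: 16.8
ee_pos: [472.2, 97.2, 70.0]
eef_rot: [[-0.101, 0.995, 0.0], [0.995, 0.101, -0.0], [-0.0, 0.0, -1.0]]
wrist_force: [-1.3, -0.2, -0.0]
gripper_width: 61.3
grasp_force: 44.3
```

```bash
python3 -m crank '[[[0,0,0.003],0,1],[[0,0,0],0,1],[[0,0,0],0,0.3],[[0,0,0],0,0.15],[[0,0,0],0,0],[[0,0,0],0,0],[[0,0,0],0,0],[[0,0,0],0,0]]'
python3 -m crank '[[[0,0,-0.04],0,0],[[0,0,-0.08],0,0],[[0,0,-0.12],0,0],[[0,0,-0.16],0,0],[[0,0,-0.16],0,0],[[0,0,0],0,0],[[0,0,0],0,0],[[0,0,0],0,0]]'
python3 - <<'E'
from h import *
p=eyes.snapshot("wrist")
print(blue(ortho(p,109,sc=4),570,280,4))
yaw=np.radians(6);ey=np.array([-np.sin(yaw),np.cos(yaw)]);org=np.array([460,213.5])-93*ey
cv2.imwrite("pics/o8.png",draw(tray_ortho(p,67,yaw,org),67)[:,:,::-1]);print("expect",org-24*ey)
print([(np.round(d["xyz"],1).tolist(),round(d["confidence"],2)) for t in("divider_grip","canister_mid") for d in eyes.recognise(p,t)])
E
```

```text
clock: 17.6
ee_pos: [472.1, 97.2, 68.9]
eef_rot: [[-0.101, 0.995, -0.0], [0.995, 0.101, 0.0], [0.0, -0.0, -1.0]]
wrist_force: [-0.1, 0.7, 0.2]
gripper_width: 85.5
grasp_force: 0.0
clock: 18.4
ee_pos: [471.1, 96.8, 208.2]
eef_rot: [[-0.101, 0.995, -0.002], [0.995, 0.101, -0.001], [-0.0, -0.002, -1.0]]
wrist_force: [-0.4, -0.2, -0.0]
gripper_width: 85.5
grasp_force: 0.0
((473.13758850097656, 98.15580749511719), array([58.84605026, 19.19889069]), 84.15544128417969)
expect [472.2298302   97.14093824]
[([469.5, 98.7, 94.2], 0.58), ([437.0, -83.9, 29.5], 0.83), ([472.0, 43.8, 102.4], 0.62)]
```

View pics/o8.png

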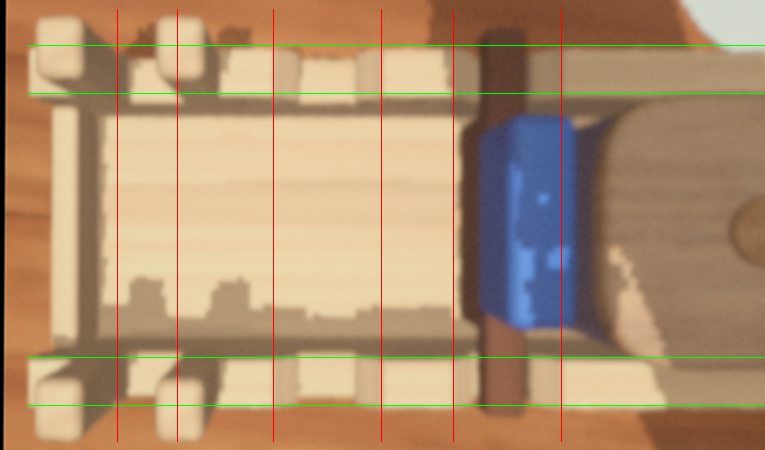

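The bar is at columns 480–527, in the last notch (line at 507), and square to the rails. The canister lid hasn't moved. Handing in.

```bash
python3 -c "
from workcell import ticket
print(ticket.hand_in())"
```

```text
the job is handed in; nothing more can be done
None
```

The divider is let go in the last pair of notches beside the canister, measured within about 2 mm of the notch line after the stop in the middle notches, and the job is handed in (no verdict was returned).

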